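# Isolate the probe fixture, then fit and hold its test head

### The arm

A 7-joint arm with a two-finger parallel gripper is mounted at the origin on a cart in front of the work surface, level with it; the furniture and walls round the work are solid. World frame = base frame: x ahead of the robot, y to its left, z up, the work surface at z = 0. Lengths are in m, angles in rad, forces in N, time in s.
With the tool pointing down it reaches from about 0.425 to 0.875 m from the base axis. Payload 4.7 kg.
Tool frame: the origin (TCP) lies midway between the tips of the shut fingers; the grasp point (between the pads) lies 19 mm behind it; z points along the fingers, y is the line along which they close (so a half turn about z gives the same grasp; the last joint's range is limited). The gripper opens to 87 mm and grips with 3 to 60 N. Pads are 19 mm wide; open, the fingers measure 117 mm over their backs; the gripper's body (75 mm by 190 mm) begins 51 mm behind the grasp point.
Start: joints at [-1.153, 0.321, -0.07, 1.45, 0.023, 1.371, -0.057], TCP at [0.255, 0.598, 0.188] pointing down, gripper open.
Joint ranges: [-2.86, 2.86], [-0.3, 2.09], [-1.38, 1.24], [0.06, 2.45], [-1.56, 4.7], [0.09, 2.05], [-2.69, 2.69]. Speed limits (rad/s): [2.57, 2.57, 3.14, 3.14, 3.14, 3.14, 3.14].

### API

Orientations are given as a rotation vector (axis times angle).
In Python, from bench import ctrl, get_image, calibration gives the robot as it stands.
- The arm moves only by the tool apply_moves, never from a script. Its arguments are lists of equal length, an entry for each row: "dp": the shift along the tool's x, y, z in m, a list of three; "twist": the turn, a rotation vector about the tool's x, y, z in rad, a list of three; "fingers": the closure, from 0 (fully open) to 1 (shut). In form: {"dp": [[dx, dy, dz], ...], "twist": [[ax, ay, az], ...], "fingers": [fingers, ...]}. A call has 1 to 10 rows; each row shifts and turns the commanded pose from where the row before left it, along the tool's axes as they then stand; what a row does not reach is not made up. A row lasts 1/10 s, in which the tool goes at most 50 mm and 8.59 degrees, less where a joint would pass 70% of its speed; a pose out of reach is approached as far as the arm can. A call is refused whole if a number of a shift passes 0.05 or a number of a turn 0.15, either way. A call with a gripper value outside its range is refused whole. The fingers move at their own pace and stop on an object; "newtons" is the grip in N (left out, the last holds). Time passes only in rows, so rows that do not move let the fingers close. It gives the time, the measured TCP pose, the force, the opening and the grip force at its end, in the units of the state.
- ctrl.get_state(): the state, without advancing time (a new reading comes with each control period).
- get_image(name): name is "side" or "top"; returns the picture (400x640x3 uint8, red, green, blue); there is no depth.
- calibration(name): a dict with "fx", "fy", "cx", "cy" (pixels), "eye" and "attitude" of the camera in the world. Camera axes: x right, y up, looking along -z (the intrinsics and any distortion apply to the point x, -y, -z); pixel columns grow to the right and rows downward; lengths in m; the calibration is good to about 2 mm. A picture is of the moment at which its call begins. calibration takes no time and is no camera call.
- ctrl.close_job(): hands the job in; it is judged then, once.
The state is a dict: "time": time; "joint_positions": joint angles; "qd": joint speeds; "joint_torque": joint torques, N m; "position": TCP position; "tool_rot": TCP orientation; "ft_force": force on the tool from outside, world axes, zero at the start; "torque": the same for the moment, N m; "grip_width": opening from 0.0 (shut) to 1.0 (fully open); "grip_force": force on a finger pad.
Only numpy, scipy, OpenCV 4.12 (cv2) and the standard library are available. Lean on these libraries where they do the work, as an engineer would, in place of code of your own. Each camera call takes 0.05 s, during which the arm holds its last target. There are 200 camera calls.

### The job

Switch the supply off by turning the red isolator handle fully to off, and leave it off. Then take the blue test head by its handle, lay it between the rails of the grey probe fixture and slide it until the hole underneath drops over the locating pin, press it fully down against the sprung probes and finish holding it there by the handle, still pressing: do not let go. Leave the multimeter, the pliers and the white bottle where they are.

Things in the scene. Friction and masses are not known exactly. Their poses are not given: they have to be found in the camera images.
- isolator: grey box 74 x 74 mm, 44 mm high with a yellow top plate, fixed to the bench; origin at the centre of its underside, z up. A white dot on the plate on its +x side marks off, a green dot 60 degrees clockwise (seen from above) of it marks on
- isolator_handle (a joint): turn of the red isolator handle about the box's vertical centre line: 0 = off (end stop; white stripe points at the white dot, along the box's +x), grows clockwise seen from above to 1.047 rad = on (end stop). It starts at or near on; friction (about 0.1 N m) holds it wherever it is left
- isolator_grip (a point): middle of the red handle's upright bar, on the turning axis, 74 mm above the bench, turns with the handle: its x runs along the bar (towards the white stripe). The bar is 50 mm long, 14 mm thick, and stands from 56 to 86 mm above the bench
- test_head: loose blue plate 100 (x) x 96 (y) x 20 mm, 0.2 to 0.32 kg, with a black ribbed handle block standing on its middle and a white terminal block (12 x 50 x 15 mm) along each of the two edges at x = +40 and -40 mm; origin at the centre of its underside, z up. A blind round hole, 15 mm wide and 17 mm deep with a 2 mm chamfer, opens at the origin on the underside. It works either way round (half turn). It starts flat on the green mat (2.5 mm thick) to the left
- head_handle (a point): point in the handle block, 51 mm above the plate's underside; the block is 40 mm along the head's x, 24 mm thick along its y, and stands from 20 to 65 mm above the underside. Hold it here
- hole_mouth (a point): mouth of the head's hole, at the centre of its underside
- fixture: grey probe fixture 160 (x) x 135 (y) mm fixed to the bench, deck 40 mm high; origin at the centre of its underside, z up. Aluminium rails along x stand on both sides of the deck, 101 mm apart, the lowest 22 mm upright, the flared tops ending about 33 mm above the deck; the channel is open at both x ends. The head lies in it with its x along the fixture's x (or turned by half a turn), with 2.5 mm play a side
- pin_foot (a point): foot of the locating pin at deck level, 40 mm above the bench, at the centre of the fixture; the pin is 12 mm thick and 14 mm tall, its top 4 mm tapering to 6 mm. z up
- probe_plate (a joint): how far the two green sprung probe bars are pressed in (m): at 0 they stand 5 mm above the deck, at 0.005 they are flush with it. They carry the head's own weight unpressed; pressing them flush takes about 9 N more, and they push the head up again when released
- meter: orange multimeter lying on the near edge, 150 x 69 x 46 mm, origin under its centre; leave alone
- pliers: long-nose pliers with blue grips lying on the near edge, 47 x 145 x 12 mm, origin under the centre; leave alone
- ipa: white bottle with a blue collar, 56 mm wide, 151 mm tall, origin under its centre; leave alone

How it is judged:
On the way, in this order (a step that is already met when the one before it is completed fails the run):
1. the isolator handle is at off, the head not yet on the pin (value of joint isolator_handle below 0.12 rad and horizontal distance between hole_mouth and pin_foot above 0.05 m), for 0.2 s.
2. the head has dropped over the pin (horizontal distance between hole_mouth and pin_foot below 0.004 m and z of hole_mouth in the frame of pin_foot below 0.0075 m), for 0.1 s.
At the end, for the whole second after the job is handed in: isolator within 0.12 rad of off; head on the pin (hole within 4 mm of its axis), under 2 mm above the deck, level within 0.06 and square within 0.1 rad, probes in 3 mm or more, at rest, and still gripped (grasp point within 28 mm of head_handle, over 3 N) (value of joint isolator_handle below 0.12 rad and horizontal distance between hole_mouth and pin_foot below 0.004 m and z of hole_mouth in the frame of pin_foot below 0.002 m and angle between test_head's own z axis and vertical below 0.06 rad and angle between the x axis of test_head and the x axis of fixture, either way round below 0.1 rad and value of joint probe_plate above 0.003 m and contact force between the fingers and test_head above 3 N and distance between the grasp point and head_handle below 0.028 m and linear speed of test_head below 0.02 m/s); the arm keeps its last pose, push and grip.
It fails at once if a bystander (multimeter, pliers or bottle) was pushed away (distance of any of meter, pliers, ipa from where it was at the start of the episode above 0.03 m or angle between ipa's own z axis and vertical above 0.5 rad).
It also fails if it takes over 54 s, if anything falls off the work surface, if the arm or the gripper's body presses on something with over 40 N, if the wrist force passes 120 N, or if a joint passes its speed limit or range.

## Working session

There is one attempt and no reset: what is moved stays moved. The work goes in short steps, Python scripts to look and compute and a tool call to move; the robot and the scene stay as the last step left them, time stands still between calls to the robot, and variables do not carry over. Pictures are saved under pics/ and viewed, at most 10 in all, crops included, and the job is handed in when it is done.

Besides the shell and the picture viewer there is one more tool, called after "Emit:" as name(argument=value, ...) on one line, values as JSON. apply_moves: Moves the arm, as the interface text tells. Its arguments: {"type":"object","properties":{"dp":{"type":"array"},"twist":{"type":"array"},"fingers":{"type":"array"},"newtons":{"type":"number"}},"required":["dp","twist","fingers"]}

```bash
ls; mkdir -p pics
python3 - <<'E'
from bench import ctrl,get_image,calibration
import cv2
for n in("side","top"):
    im=get_image(n); cv2.imwrite(f"pics/{n}0.png",im[:,:,::-1]); c=calibration(n); print(n,c)
print(ctrl.get_state())
E
```

```text
pics
side {'fx': 515.0002161391209, 'fy': 515.0002161391209, 'cx': 307.96267323361735, 'cy': 198.52804794129653, 'eye': array([ 0.00523618, -0.67675804,  0.85951832]), 'attitude': array([ 0.85857417, -0.25450065, -0.56954631])}
top {'fx': 497.87427095975437, 'fy': 497.87427095975437, 'cx': 326.41036814353487, 'cy': 200.1569453017718, 'eye': array([0.33095503, 0.13585717, 1.16329354]), 'attitude': array([ 0.11455863, -0.15148577, -1.56581274])}
{'time': 0.1, 'joint_positions': array([-1.15291411,  0.32176058, -0.07010557,  1.45154811,  0.02258661,
        1.37081032, -0.05688856]), 'qd': array([ 1.55750926e-03,  8.49686877e-05,  1.59838924e-03, -3.27032290e-03,
        1.37283190e-03, -5.87552513e-04, -2.57427330e-04]), 'joint_torque': array([ 2.67871928e-04, -4.92572629e+01, -4.05472554e-01, -3.13397491e+01,
       -6.40022568e-02,  3.94211872e-02,  5.30701482e-05]), 'position': array([0.25519575, 0.59720124, 0.18716596]), 'tool_rot': array([-6.29817433e-01, -3.07753025e+00,  2.69708029e-03]), 'ft_force': array([-0.16996196, -0.65101789,  1.36893839]), 'torque': array([-0.01234315,  0.00537027, -0.00244985]), 'grip_force': 0.0, 'grip_width': 1.000250980330708}
```

View pics/top0.png

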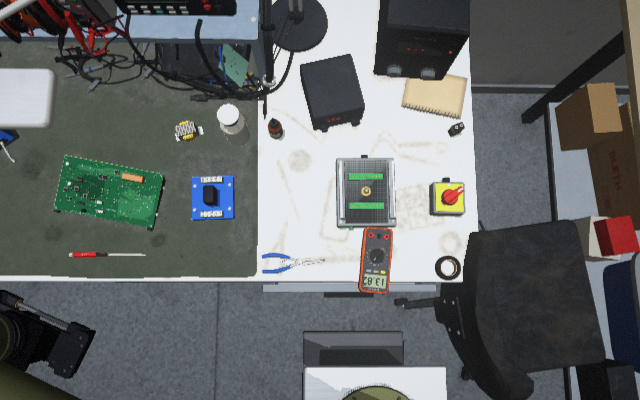

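View pics/side0.png

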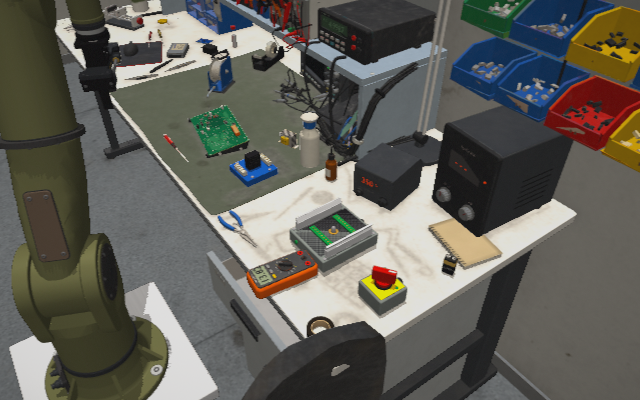

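The top view shows the head at about (213,198), the fixture at (366,192) and the isolator at (449,198). The side view shows them at (253,165), (333,235) and (383,285). I'll enlarge these areas to measure them.

Run:
```python
import cv2,numpy as np
t=cv2.imread("pics/top0.png");s=cv2.imread("pics/side0.png")
def c(im,x,y,w,h,W,H): return cv2.resize(im[y:y+h,x:x+w],(W,H),interpolation=cv2.INTER_CUBIC)
# scale 5 : top row: head, fixture, iso ; bottom
a=np.hstack([c(t,187,170,52,54,260,270),c(t,330,148,74,54*1+28,296,328)[:270] if 0 else c(t,330,150,72,81,240,270),c(t,424,174,48,48,270,270)])
b=np.hstack([c(s,223,140,60,60,270,270),c(s,285,190,96,108,240,270),c(s,353,255,60,60,260,270)])
cv2.imwrite("pics/crop.png",np.vstack([a,b]))
print(a.shape,b.shape)
```

```text
(270, 770, 3) (270, 770, 3)
```

View pics/crop.png

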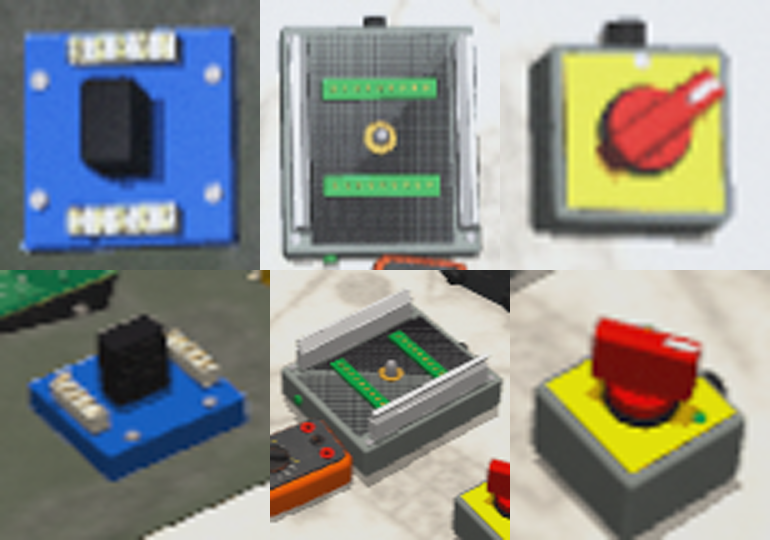

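The crops show the terminals and rails running nearly along world x. The isolator's white dot points to +x, and the handle stripe is about 57° clockwise of it. Next I'll fit poses from both views.

```bash
cat > h.py <<'E'
import numpy as np
from scipy.spatial.transform import Rotation as R
from scipy.optimize import least_squares
from bench import calibration
C={n:calibration(n) for n in("side","top")}
def proj(n,P):
    c=C[n]; q=(np.atleast_2d(P)-c["eye"])@R.from_rotvec(c["attitude"]).as_matrix()
    return np.c_[c["cx"]+c["fx"]*q[:,0]/-q[:,2], c["cy"]-c["fy"]*q[:,1]/-q[:,2]]
def fit(obs,x0,extra=0,fixz=None):
    # obs: (cam, u,v, f(extra)->local point); x=[x,y,z,yaw,*extra]
    def res(p):
        Rz=R.from_euler("z",p[3]).as_matrix(); r=[]
        for n,u,v,f in obs:
            L=f(p[4:]) if callable(f) else f
            r+=list(proj(n,Rz@np.array(L)+p[:3])[0]-(u,v))
        return np.array(r)
    s=least_squares(res,x0,loss="soft_l1"); return s.x,np.round(s.fun.reshape(-1,2),1).tolist()
E
python3 - <<'E'
import cv2,numpy as np
from h import *
t=cv2.imread("pics/top0.png");s=cv2.imread("pics/side0.png")
T=lambda im:cv2.cvtColor(im,cv2.COLOR_BGR2HSV)
def comp(im,box,lo,hi):
    x,y,w,h=box; m=cv2.inRange(T(im[y:y+h,x:x+w]),lo,hi)
    n,l,st,ce=cv2.connectedComponentsWithStats(m)
    for i in range(1,n):
        if st[i,4]>25:
            c=cv2.findContours((l==i).astype(np.uint8),0,1)[0][0]
            r=cv2.minAreaRect(c); print(st[i,4],np.round(ce[i]+(x,y),2),np.round(np.array(cv2.boxPoints(r))+(x,y),1).tolist())
print("green top");comp(t,(330,150,72,81),(45,80,60),(80,255,255))
print("green side");comp(s,(285,190,96,80),(45,80,60),(80,255,255))
print("blue top");comp(t,(187,170,52,54),(100,120,60),(125,255,255))
print("yel top");comp(t,(424,174,48,48),(22,120,100),(35,255,255))
ht=lambda u,v:("top",187+u/5,170+v/5); hs=lambda u,v:("side",223+u/4.5,140+(v-270)/4.5)
o=[(*ht(25,31),(.05,.048,.02)),(*ht(232,31),(.05,-.048,.02)),(*ht(24,246),(-.05,.048,.02)),
(*hs(30,391),(-.05,.048,.02)),(*hs(113,461),(-.05,-.048,.02)),(*hs(243,403),(.05,-.048,.02)),
(*hs(100,332),(-.02,.012,.065)),(*hs(110,350),(-.02,-.012,.065)),(*hs(168,335),(.02,-.012,.065)),
(*ht(82,79),(.02,.012,.065)),(*ht(128,79),(.02,-.012,.065))]
print("head",*fit(o,[.5,.45,0,0]))
ft=lambda u,v:("top",330+(u-260)/3.333,150+v/3.333); fs=lambda u,v:("side",285+(u-270)/2.5,190+(v-270)/2.5)
f=[(*ft(281,30),(.08,.0675,.04)),(*ft(283,254),(-.08,.0675,.04)),(*ft(480,252),(-.08,-.0675,.04)),(*ft(381,135),(0,0,.054)),
(*fs(283,377),(-.08,.0675,.04)),(*fs(364,450),(-.08,-.0675,.04)),(*fs(501,381),(.08,-.0675,.04)),(*fs(391,362),(0,0,.054)),(*fs(391,372),(0,0,.04))]
print("fix",*fit(f,[.5,.1,0,0]))
it=lambda u,v:("top",424+(u-500)/5.625,174+v/5.625); is_=lambda u,v:("side",353+(u-510)/4.333,255+(v-270)/4.5)
g=lambda a,b,z:(lambda e:(a*e[0],b*e[0],z))
i=[(*it(563,51),g(1,1,.044)),(*it(728,51),g(1,-1,.044)),(*it(728,210),g(-1,-1,.044)),(*it(566,212),g(-1,1,.044)),
(*is_(543,398),g(-1,1,.044)),(*is_(630,474),g(-1,-1,.044)),(*is_(737,401),g(1,-1,.044))]
print("iso",*fit(i,[.5,-.1,0,0,.033]))
E
```

```text
green top
212 [365.66 176.35] [[348.0, 173.0], [382.0, 173.0], [382.0, 179.0], [348.0, 179.0]]
236 [366.4  205.06] [[349.0, 202.0], [383.0, 202.0], [383.0, 208.0], [349.0, 208.0]]
green side
151 [343.07 222.85] [[331.4, 216.6], [335.5, 212.0], [355.3, 229.6], [351.2, 234.2]]
148 [319.85 234.57] [[308.1, 227.9], [312.3, 223.4], [332.1, 241.8], [328.0, 246.3]]
blue top
1237 [213.33 198.26] [[190.9, 176.0], [232.9, 175.0], [234.0, 218.4], [192.0, 219.5]]
yel top
460 [447.91 198.08] [[435.0, 184.0], [463.0, 184.0], [463.0, 210.0], [435.0, 210.0]]
head [ 0.53274635  0.37428765 -0.00489838  0.02651507] [[0.1, 0.9], [-0.2, -0.0], [-0.5, 0.2], [-0.2, -1.0], [-1.1, 0.2], [1.1, -0.2], [-1.5, 1.0], [0.8, 1.1], [0.5, -0.7], [-0.3, -0.3], [1.2, -0.6]]
fix [ 0.54377307  0.01857953 -0.0032585   0.00945105] [[-0.4, -0.9], [0.0, 0.2], [-0.0, 0.3], [-0.0, 0.1], [-1.5, -3.5], [0.3, 1.4], [1.1, -0.6], [0.0, 0.3], [-0.1, 0.7]]
iso [ 5.28776053e-01 -1.73189924e-01  2.90289239e-03  1.11253486e-04
  3.29449672e-02] [[-0.3, 0.4], [-1.2, 0.5], [0.2, 0.5], [0.2, 0.1], [0.1, -3.7], [0.9, -0.3], [0.6, 1.4]]
```

Run:
```python
from h import *
np.set_printoptions(precision=4,suppress=True)
k=lambda n,ox,oy,sx,sy,cu,cv:(lambda u,v:(n,ox+(u-cu+.5)/sx-.5,oy+(v-cv+.5)/sy-.5))
ht=k("top",187,170,5,5,0,0);hs=k("side",223,140,4.5,4.5,0,270)
o=[(*ht(25,31),(.05,.048,.02)),(*ht(232,31),(.05,-.048,.02)),(*ht(24,246),(-.05,.048,.02)),
(*hs(30,391),(-.05,.048,.02)),(*hs(113,461),(-.05,-.048,.02)),(*hs(243,403),(.05,-.048,.02)),
(*hs(110,350),(-.02,-.012,.065)),(*hs(168,335),(.02,-.012,.065)),
(*ht(82,79),(.02,.012,.065)),(*ht(128,79),(.02,-.012,.065))]
ft=k("top",330,150,3.333,3.333,260,0);fs=k("side",285,190,2.5,2.5,270,270)
b=lambda s:(lambda e:(s*e[0],0,.045))
f=[(*ft(281,30),(.08,.0675,.04)),(*ft(283,254),(-.08,.0675,.04)),(*ft(480,252),(-.08,-.0675,.04)),(*ft(381,135),(0,0,.054)),
(*fs(364,450),(-.08,-.0675,.04)),(*fs(501,381),(.08,-.0675,.04)),(*fs(391,362),(0,0,.054)),(*fs(391,372),(0,0,.04)),
("top",365.66,176.35,b(1)),("top",366.4,205.06,b(-1)),("side",343.07,222.85,b(1)),("side",319.85,234.57,b(-1))]
it=k("top",424,174,5.625,5.625,500,0);is_=k("side",353,255,4.333,4.5,510,270)
g=lambda a,b,z:(lambda e:(a*e[0],b*e[0],z))
i=[(*it(563,51),g(1,1,.044)),(*it(728,51),g(1,-1,.044)),(*it(728,210),g(-1,-1,.044)),(*it(566,212),g(-1,1,.044)),
(*is_(630,474),g(-1,-1,.044)),(*is_(737,401),g(1,-1,.044))]
for n,ob,x0,z in(("head",o,[.5,.4,0,0],.0025),("fix",f,[.5,0,0,0,.03],0),("iso",i,[.5,-.2,0,0,.033],0)):
    p,r=fit(ob,x0); print(n,p,r)
    # same with z known
    c=lambda L:(lambda e:(lambda q:np.array(q))(L(e) if callable(L) else L))
    w=[(*q[:3],q[3]) for q in ob]
    def res(y):
        Rz=R.from_euler("z",y[2]).as_matrix();rr=[]
        for m,u,v,L in w:
            rr+=list(proj(m,Rz@c(L)(y[3:])+[y[0],y[1],z])[0]-(u,v))
        return np.array(rr)
    print("  z known",least_squares(res,[*p[:2],p[3],*p[4:]],loss="soft_l1").x)
    for m in("top","side"):
        w=[q for q in ob if q[0]==m]; print("   ",m,least_squares(res,[*p[:2],p[3],*p[4:]],loss="soft_l1").x)
```

```text
head [ 0.533   0.3755 -0.0048  0.0249] [[-0.0, 1.1], [-0.3, 0.3], [-0.7, 0.4], [0.0, -0.9], [-0.9, 0.3], [1.3, -0.1], [1.0, 1.2], [0.7, -0.6], [-0.4, -0.1], [1.1, -0.3]]
  z known [0.5312 0.3728 0.0309]
    top [0.5322 0.3737 0.0222]
    side [0.5268 0.3671 0.054 ]
fix [ 0.5434  0.0195 -0.0004  0.005   0.0337] [[-0.2, -0.8], [-0.2, 0.5], [-0.0, 0.8], [0.0, 0.3], [-0.0, 0.6], [1.1, -1.3], [-0.0, -0.5], [-0.2, -0.1], [-0.4, 0.5], [-0.5, 0.7], [1.4, 0.3], [1.4, 0.1]]
  z known [0.5433 0.0195 0.0048 0.0337]
    top [0.5443 0.0192 0.0099 0.0335]
    side [0.5419 0.0199 0.004  0.0339]
iso [ 0.5291 -0.1716  0.006  -0.0153  0.0332] [[-0.2, 0.1], [-0.8, 0.6], [0.2, 0.9], [-0.0, 0.0], [0.6, -1.4], [0.9, 0.5]]
  z known [ 0.5305 -0.1722 -0.0095  0.0327]
    top [ 0.5311 -0.1737 -0.0121  0.0334]
    side [ 0.529  -0.1664  0.0434  0.0348]
```

Emit:
apply_moves(dp=[[0, 0, 0], [0, 0, 0], [0, 0, 0], [0, 0, 0], [0, 0, 0]], twist=[[0, 0, 0.14], [0, 0, 0.14], [0, 0, 0.14], [0, 0, 0.14], [0, 0, 0]], fingers=[0, 0, 0, 0, 0])

```text
time: 0.6
position: [0.2553, 0.5974, 0.1876]
tool_rot: [1.456, 2.783, -0.002]
ft_force: [-0.3, -0.5, -0.1]
grip_width: 1.001
grip_force: 0.0
```

```bash
cat > g.py <<'E'
import sys,numpy as np
from scipy.spatial.transform import Rotation as R
from bench import ctrl
np.set_printoptions(precision=4,suppress=True)
def rep(t=None,yaw=None):
    s=ctrl.get_state(); M=R.from_rotvec(s["tool_rot"]).as_matrix()
    ya=np.arctan2(M[1,1],M[0,1])
    print("t",s["time"],"pos",s["position"],"yaw_y",ya,"tilt",M[:2,2],"F",s["ft_force"],"M",s["torque"],"w",round(s["grip_width"],3),"gf",round(s["grip_force"],1),"q",s["joint_positions"])
    if t is not None: print("dp tool",M.T@(np.array(t)-s["position"]))
    if yaw is not None: print("twist z",-(yaw-ya))
if __name__=="__main__":
    a=list(map(float,sys.argv[1:])); rep(a[:3] or None,a[3] if len(a)>3 else None)
E
python3 g.py .531 -.173 .187 .576
python3 - <<'E'
from h import *
# stripe tip & bar: bar ends at height .086; bottle
for a in(50,55,60):
    d=np.array([np.cos(np.radians(a)),-np.sin(np.radians(a)),0]); P=np.array([.531,-.173,.086])
    print(a,proj("top",[P+.025*d,P-.025*d]).round(1).tolist(),proj("side",[P+.025*d,P-.025*d]).round(1).tolist())
print(proj("top",[.68,.34,0]),proj("top",[.68,.34,.151]))
E
```

```text
t 0.6 pos [0.2553 0.5974 0.1876] yaw_y 0.6066334775599962 tilt [-0.0001 -0.001 ] F [-0.2587 -0.4762 -0.0518] M [-0.0469  0.0506  0.0098] w 1.001 gf 0.0 q [-1.2103  0.3194  0.003   1.4536 -0.0007  1.3697 -0.6006]
dp tool [-0.7901 -0.2127  0.0013]
twist z 0.030633477559996236
50 [[462.6, 186.4], [446.0, 200.7]] [[397.9, 271.4], [373.2, 266.8]]
55 [[463.2, 187.2], [445.4, 199.9]] [[397.7, 272.2], [373.5, 266.0]]
60 [[463.8, 188.0], [444.8, 199.1]] [[397.4, 273.0], [373.8, 265.3]]
[[230.26932602 138.5671767 ]] [[218.34381374 117.80014457]]
```

Emit:
apply_moves(dp=[[-0.04, -0.0106, 0], [-0.04, -0.0106, 0], [-0.04, -0.0106, 0], [-0.04, -0.0106, 0], [-0.04, -0.0106, 0], [-0.04, -0.0106, 0], [-0.04, -0.0106, 0], [-0.04, -0.0106, 0], [-0.04, -0.0106, 0], [-0.04, -0.0106, 0]], twist=[[0, 0, 0], [0, 0, 0], [0, 0, 0], [0, 0, 0], [0, 0, 0], [0, 0, 0], [0, 0, 0], [0, 0, 0], [0, 0, 0], [0, 0, 0]], fingers=[0, 0, 0, 0, 0, 0, 0, 0, 0, 0])

```text
time: 1.6
position: [0.3968, 0.207, 0.1882]
tool_rot: [1.45, 2.787, 0.001]
ft_force: [0.9, 0.4, -0.1]
grip_width: 0.997
grip_force: 0.0
```

Emit:
apply_moves(dp=[[-0.04, -0.0106, 0], [-0.04, -0.0106, 0], [-0.04, -0.0106, 0], [-0.04, -0.0106, 0], [-0.04, -0.0106, 0], [-0.04, -0.0106, 0], [-0.04, -0.0106, 0], [-0.04, -0.0106, 0], [-0.04, -0.0106, 0], [-0.02, -0.0106, 0]], twist=[[0, 0, 0.02], [0, 0, 0.02], [0, 0, 0], [0, 0, 0], [0, 0, 0], [0, 0, 0], [0, 0, 0], [0, 0, 0], [0, 0, 0], [0, 0, 0]], fingers=[0, 0, 0, 0, 0, 0, 0, 0, 0, 0])

```text
time: 2.6
position: [0.5139, -0.1717, 0.1883]
tool_rot: [1.51, 2.753, -0.003]
ft_force: [-0.2, 0.5, 0.9]
grip_width: 1.001
grip_force: 0.0
```

```bash
python3 g.py .531 -.173 .062 .56
```

```text
t 2.6 pos [ 0.5139 -0.1717  0.1883] yaw_y 0.5676557394018727 tilt [ 0.0005 -0.0023] F [-0.1679  0.4795  0.8637] M [-0.015   0.0046 -0.0111] w 1.001 gf 0.0 q [-0.4699  0.0994  0.7979  1.7468 -0.0712  1.3247  0.9105]
dp tool [-0.01    0.0138  0.1263]
twist z 0.0076557394018726965
```

Emit:
apply_moves(dp=[[-0.01, 0.014, 0], [0, 0, 0.04], [0, 0, 0.04], [0, 0, 0.03], [0, 0, 0.016], [0, 0, 0]], twist=[[0, 0, 0], [0, 0, 0], [0, 0, 0], [0, 0, 0], [0, 0, 0], [0, 0, 0]], fingers=[0, 0, 0, 0, 0.3, 0.5])

```text
time: 3.2
position: [0.529, -0.1684, 0.0601]
tool_rot: [-1.507, -2.752, 0.003]
ft_force: [0.6, 0.0, 0.2]
grip_width: 0.896
grip_force: 0.0
```

```bash
python3 g.py .531 -.173 .062 .56
python3 - <<'E'
from bench import get_image
import cv2,numpy as np
t=get_image("top");s=get_image("side")
c=lambda im,x,y:cv2.resize(im[y:y+80,x:x+80,::-1],(400,400),interpolation=cv2.INTER_CUBIC)
cv2.imwrite("pics/iso1.png",np.hstack([c(t,410,160),c(s,340,225)]))
E
```

```text
t 3.2 pos [ 0.529  -0.1684  0.0601] yaw_y 0.5688968265576922 tilt [-0.0044  0.0003] F [0.6017 0.017  0.2478] M [-0.0264  0.0086  0.0141] w 0.896 gf 0.0 q [-0.4105  0.2781  0.7718  1.8615 -0.2161  1.0922  1.0122]
dp tool [-0.005  -0.0008 -0.0019]
twist z 0.008896826557692195
```

View pics/iso1.png

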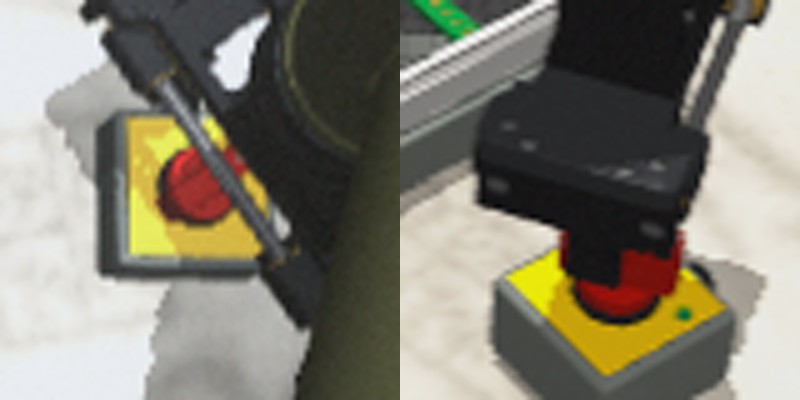

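The fingers straddle the red bar: in the side view the near finger is at about crop (595,255), centred on the bar. I'll close them now.

Emit:
apply_moves(dp=[[-0.004, 0, -0.001], [0, 0, 0], [0, 0, 0], [0, 0, 0], [0, 0, 0], [0, 0, 0], [0, 0, 0], [0, 0, 0]], twist=[[0, 0, 0], [0, 0, 0], [0, 0, 0], [0, 0, 0], [0, 0, 0], [0, 0, 0], [0, 0, 0], [0, 0, 0]], fingers=[1, 1, 1, 1, 1, 1, 1, 1], newtons=20)

```text
time: 4.1
position: [0.5328, -0.1722, 0.0631]
tool_rot: [-1.511, -2.754, -0.0]
ft_force: [-0.1, -0.3, -0.1]
grip_width: 0.08
grip_force: 0.0
```

```bash
python3 g.py .531 -.173 .062 .56
```

```text
t 4.1 pos [ 0.5328 -0.1722  0.0631] yaw_y 0.5670598084205313 tilt [-0.0001  0.0001] F [-0.0541 -0.2797 -0.1085] M [-0.0235  0.0039  0.057 ] w 0.08 gf 0.0 q [-0.404   0.2824  0.7733  1.8511 -0.2207  1.0959  1.0184]
dp tool [ 0.0003 -0.002   0.0011]
twist z 0.007059808420531222
```

Emit:
apply_moves(dp=[[0, 0, 0], [0, 0, 0]], twist=[[0, 0, 0], [0, 0, 0]], fingers=[1, 1])

```text
time: 4.3
position: [0.5329, -0.1722, 0.0631]
tool_rot: [-1.511, -2.754, -0.0]
ft_force: [-0.3, 0.0, -0.2]
grip_width: 0.011
grip_force: 0.0
```

```bash
python3 g.py
python3 - <<'E'
from bench import get_image
import cv2,numpy as np
t=get_image("top");s=get_image("side")
c=lambda im,x,y:cv2.resize(im[y:y+80,x:x+80,::-1],(400,400),interpolation=cv2.INTER_CUBIC)
cv2.imwrite("pics/iso2.png",np.hstack([c(t,410,160),c(s,340,225)]))
E
```

```text
t 4.3 pos [ 0.5329 -0.1722  0.0631] yaw_y 0.5670842509148807 tilt [-0.      0.0001] F [-0.3191  0.0348 -0.1803] M [-0.0613  0.023   0.0216] w 0.011 gf 0.0 q [-0.4039  0.2824  0.7732  1.851  -0.2207  1.0959  1.0184]
```

View pics/iso2.png

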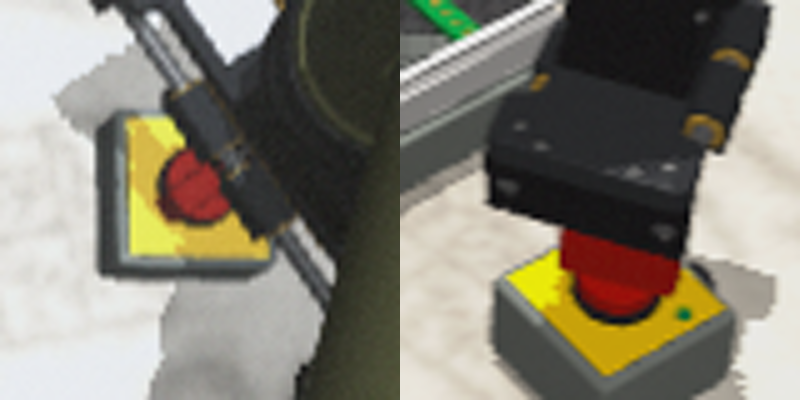

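The fingers shut fully (opening 0.011, no grip force), and in the side view no finger stands in front of the bar. So the grasp missed, and I'll check the geometry by projection.

Run:
```python
from h import *
def crop(n,P):
    o=dict(top=(410,160,0),side=(340,225,400))[n]; p=proj(n,P); return np.round((p-o[:2]+.5)*5-.5+[o[2],0]).tolist()
T=np.array([.5329,-.1722,.0631]); y=np.array([np.cos(.567),np.sin(.567),0]); x=np.array([-np.sin(.567),np.cos(.567),0])
for n in("top","side"):
    print(n,"tcp",crop(n,T),"grasp",crop(n,T+[0,0,.019]),"body ends",crop(n,[T+[0,0,.07]+a*.095*y+b*.0375*x for a in(-1,1) for b in(-1,1)]))
    print("  body alt",crop(n,[T+[0,0,.07]+a*.095*x+b*.0375*y for a in(-1,1) for b in(-1,1)]))
    b=np.array([np.cos(1.0),-np.sin(1.0),0]);q=np.array([-b[1],b[0],0])
    print("  bar near face",crop(n,[np.array([.531,-.173,z])-.007*q+a*.025*b for a in(-1,1) for z in(.056,.086)]))
```

```text
top tcp [[208.0, 175.0]] grasp [[219.0, 167.0]] body ends [[454.0, 286.0], [310.0, 381.0], [197.0, -84.0], [54.0, 7.0]]
  body alt [[484.0, 101.0], [382.0, -43.0], [119.0, 339.0], [18.0, 189.0]]
  bar near face [[169.0, 224.0], [187.0, 213.0], [259.0, 165.0], [278.0, 153.0]]
side tcp [[627.0, 258.0]] grasp [[631.0, 226.0]] body ends [[669.0, 339.0], [473.0, 279.0], [793.0, 10.0], [619.0, -35.0]]
  body alt [[861.0, 273.0], [903.0, 139.0], [382.0, 135.0], [445.0, 15.0]]
  bar near face [[560.0, 267.0], [565.0, 217.0], [678.0, 302.0], [685.0, 252.0]]
```

```bash
python3 - <<'E'
from h import *
def crop(n,P):
    o=dict(top=(410,160,0),side=(340,225,400))[n]; p=proj(n,P); return np.round((p-o[:2]+.5)*5-.5+[o[2],0]).tolist()
T=np.array([.529,-.1684,.0601]); y=np.array([np.cos(.567),np.sin(.567),0]); x=np.array([-np.sin(.567),np.cos(.567),0])
for z in(0,.025):
  print(z,crop("side",[T-a*y+b*x+[0,0,z] for a in(.039,.0585) for b in(-.0095,.0095)]))
E
python3 - <<'E'
import cv2,numpy as np
a=cv2.imread("pics/iso1.png")[130:330,500:720];b=cv2.imread("pics/iso2.png")[130:330,500:720]
o=np.hstack([a,b]);o=np.clip(o.astype(float)*2.2,0,255).astype(np.uint8)
cv2.imwrite("pics/z.png",cv2.resize(o,(800,364)))
E
```

```text
0 [[608.0, 336.0], [563.0, 322.0], [594.0, 371.0], [548.0, 357.0]]
0.025 [[613.0, 294.0], [567.0, 280.0], [599.0, 329.0], [552.0, 315.0]]
```

View pics/z.png

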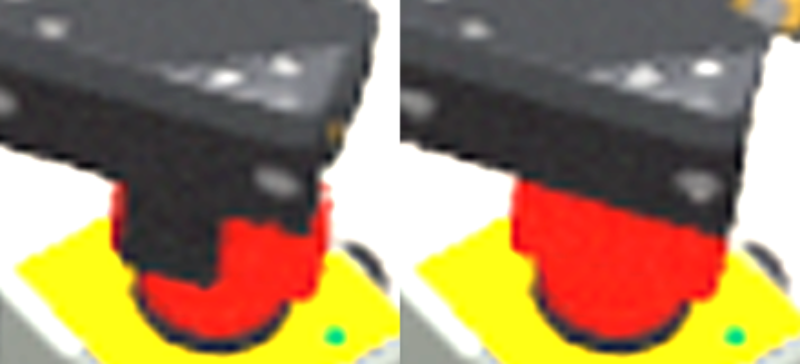

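The visible finger tip sits at about z 0.09, roughly 28 mm above where the reported TCP puts it. I'll raise the shut fingers and measure the tip directly in both views.

Emit:
apply_moves(dp=[[0, 0, -0.04], [0, 0, -0.04], [0, 0, 0]], twist=[[0, 0, 0], [0, 0, 0], [0, 0, 0]], fingers=[1, 1, 1])

```text
time: 4.7
position: [0.5365, -0.1738, 0.1485]
tool_rot: [1.508, 2.746, 0.006]
ft_force: [0.3, -0.5, 0.7]
grip_width: 0.003
grip_force: 0.0
```

Run:
```python
from bench import get_image,ctrl
from h import *
import cv2
t=get_image("top");s=get_image("side");p=ctrl.get_state()["position"]
print(p,proj("side",[p,p+[0,0,.02]]),proj("top",[p]))
c=lambda im,x,y:cv2.resize(im[y:y+100,x:x+100,::-1],(400,400),interpolation=cv2.INTER_CUBIC)
o=np.hstack([c(t,400,150),c(s,335,195)]);o=np.clip(o.astype(float)*1.8,0,255).astype(np.uint8)
cv2.imwrite("pics/tip.png",o)
```

```text
[ 0.53361181 -0.17231925  0.14404153] [[388.74207116 247.96052438]
 [389.64036143 240.58330575]] [[461.58874474 187.27435363]]
```

View pics/tip.png

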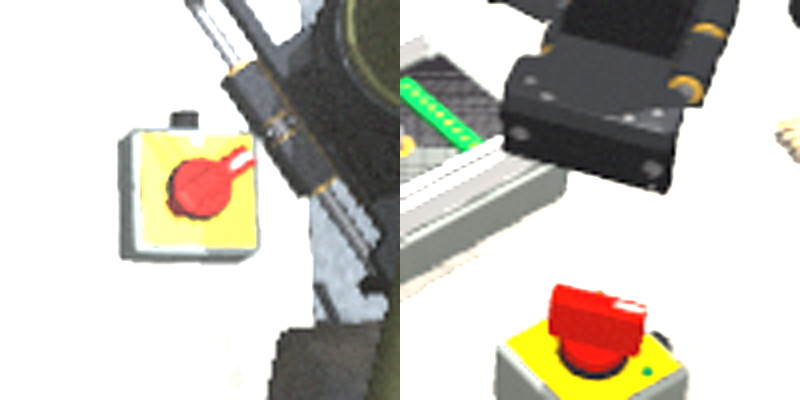

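No finger tip shows where the TCP projects (crop (615,212)); the block's lower edge is higher, at (505,155)–(670,190). The real tips are therefore about 28 mm above the reported TCP, with xy agreeing. I'll regrasp lower, watching the force.

Emit:
apply_moves(dp=[[0, 0, 0], [0, 0, 0], [0, 0, 0.02], [0, 0, 0.03], [0, 0, 0.03], [0, 0, 0.01], [0, 0, 0.01], [0, 0, 0]], twist=[[0, 0, 0], [0, 0, 0], [0, 0, 0], [0, 0, 0], [0, 0, 0], [0, 0, 0], [0, 0, 0], [0, 0, 0]], fingers=[0.4, 0.4, 0.4, 0.4, 0.4, 0.4, 0.4, 0.4])

```text
time: 5.6
position: [0.5323, -0.1722, 0.0423]
tool_rot: [-1.511, -2.753, 0.001]
ft_force: [0.0, -0.3, 0.5]
grip_width: 0.577
grip_force: 0.0
```

Emit:
apply_moves(dp=[[0, 0, 0.005], [0, 0, 0.003], [0, 0, 0], [0, 0, 0], [0, 0, 0], [0, 0, 0], [0, 0, 0], [0, 0, 0]], twist=[[0, 0, 0], [0, 0, 0], [0, 0, 0], [0, 0, 0], [0, 0, 0], [0, 0, 0], [0, 0, 0], [0, 0, 0]], fingers=[0.4, 0.4, 1, 1, 1, 1, 1, 1])

```text
time: 6.4
position: [0.5317, -0.173, 0.0352]
tool_rot: [-1.511, -2.753, 0.002]
ft_force: [-1.6, 0.4, 2.2]
grip_width: 0.158
grip_force: 19.6
```

```bash
python3 g.py .531 -.173 .034 .56
```

```text
t 6.4 pos [ 0.5317 -0.173   0.0352] yaw_y 0.5669039550792505 tilt [-0.0022 -0.0006] F [-1.5577  0.4467  2.1972] M [0.1096 0.4946 0.0924] w 0.158 gf 19.6 q [-0.39    0.3207  0.7646  1.8756 -0.2532  1.0468  1.0446]
dp tool [ 0.0004 -0.0006  0.0012]
twist z 0.006903955079250457
```

Gripped: the opening of 0.158 matches the 14 mm bar. Turning counter-clockwise.

Emit:
apply_moves(dp=[[0, 0, 0], [0, 0, 0], [0, 0, 0], [0, 0, 0], [0, 0, 0], [0, 0, 0], [0, 0, 0], [0, 0, 0], [0, 0, 0], [0, 0, 0]], twist=[[0, 0, -0.12], [0, 0, -0.12], [0, 0, -0.12], [0, 0, -0.12], [0, 0, -0.12], [0, 0, -0.12], [0, 0, -0.12], [0, 0, -0.08], [0, 0, -0.05], [0, 0, 0]], fingers=[1, 1, 1, 1, 1, 1, 1, 1, 1, 1])

```text
time: 7.4
position: [0.5329, -0.1708, 0.0352]
tool_rot: [-0.052, -3.141, -0.003]
ft_force: [-0.8, 3.3, 2.7]
grip_width: 0.158
grip_force: 19.9
```

```bash
python3 g.py .531 -.173 .034 1.56
```

```text
t 7.4 pos [ 0.5329 -0.1708  0.0352] yaw_y 1.5376943899955202 tilt [-0.0004  0.0022] F [-0.8193  3.3166  2.6953] M [0.7812 0.2348 0.0957] w 0.158 gf 19.9 q [-0.2534  0.2894  0.596   1.8712 -0.1893  1.0378  1.958 ]
dp tool [ 0.0018 -0.0023  0.0012]
twist z -0.022305610004479837
```

Emit:
apply_moves(dp=[[0, 0, 0], [0, 0, 0], [0, 0, 0], [0, 0, 0]], twist=[[0, 0, -0.03], [0, 0, -0.03], [0, 0, -0.02], [0, 0, 0]], fingers=[1, 1, 1, 1])

```text
time: 7.8
position: [0.5332, -0.1708, 0.0352]
tool_rot: [-0.073, 3.14, 0.003]
ft_force: [-0.2, 5.3, 1.6]
grip_width: 0.163
grip_force: 20.8
```

```bash
python3 g.py
```

```text
t 7.8 pos [ 0.5332 -0.1708  0.0352] yaw_y 1.6174716281555213 tilt [0.0003 0.0022] F [-0.1773  5.2986  1.5684] M [ 1.211   0.2427 -0.5521] w 0.163 gf 20.8 q [-0.243   0.2877  0.5837  1.8708 -0.1853  1.0367  2.0342]
```

The torque rose to 0.55 N m, so the handle is at the stop. Releasing and lifting.

Emit:
apply_moves(dp=[[0, 0, 0], [0, 0, 0], [0, 0, 0], [0, 0, 0], [0, 0, -0.04], [0, 0, -0.04], [0, 0, -0.04], [0, 0, 0]], twist=[[0, 0, 0], [0, 0, 0], [0, 0, 0], [0, 0, 0], [0, 0, 0], [0, 0, 0], [0, 0, 0], [0, 0, 0]], fingers=[0, 0, 0, 0, 0, 0, 0, 0])

```text
time: 8.6
position: [0.5367, -0.1742, 0.1612]
tool_rot: [-0.071, 3.13, -0.003]
ft_force: [-0.2, -0.1, 1.3]
grip_width: 0.804
grip_force: 0.0
```

```bash
python3 g.py .532 .374 .16 1.596
```

```text
t 8.6 pos [ 0.5367 -0.1742  0.1612] yaw_y 1.6163692410943358 tilt [ 0.0106 -0.002 ] F [-0.1863 -0.0602  1.3303] M [-0.0063 -0.0723 -0.035 ] w 0.804 gf 0.0 q [-0.2823  0.1566  0.611   1.7365 -0.0955  1.267   1.9669]
dp tool [-0.0203  0.5479  0.    ]
twist z 0.02036924109433569
```

Emit:
apply_moves(dp=[[-0.003, 0.04, 0], [-0.003, 0.04, 0], [-0.003, 0.04, 0], [-0.003, 0.04, 0], [-0.002, 0.04, 0], [-0.002, 0.04, 0], [-0.002, 0.04, 0], [-0.002, 0.04, 0], [0, 0.04, 0], [0, 0.04, 0]], twist=[[0, 0, 0.02], [0, 0, 0], [0, 0, 0], [0, 0, 0], [0, 0, 0], [0, 0, 0], [0, 0, 0], [0, 0, 0], [0, 0, 0], [0, 0, 0]], fingers=[0, 0, 0, 0, 0, 0, 0, 0, 0, 0])

```text
time: 9.6
position: [0.5415, 0.2293, 0.1545]
tool_rot: [0.041, -3.141, 0.001]
ft_force: [-0.4, -0.4, -0.7]
grip_width: 1.0
grip_force: 0.0
```

Emit:
apply_moves(dp=[[0, 0.04, 0], [0, 0.04, 0], [0, 0.04, 0], [0, 0.02, 0], [0, 0.008, 0], [0, 0, 0], [0, 0, 0]], twist=[[0, 0, 0], [0, 0, 0], [0, 0, 0], [0, 0, 0], [0, 0, 0], [0, 0, 0], [0, 0, 0]], fingers=[0, 0, 0, 0, 0, 0, 0])

```text
time: 10.3
position: [0.5389, 0.3733, 0.1552]
tool_rot: [-0.036, 3.141, -0.003]
ft_force: [-0.1, -0.3, 0.2]
grip_width: 0.997
grip_force: 0.0
```

```bash
python3 g.py .532 .374 .0065 1.596
python3 - <<'E'
from bench import get_image
import cv2,numpy as np
t=get_image("top");s=get_image("side")
c=lambda im,x,y,w:cv2.resize(im[y:y+w,x:x+w,::-1],(390,390),interpolation=cv2.INTER_CUBIC)
o=np.hstack([c(t,420,170,65),c(s,205,95,130)])
cv2.imwrite("pics/head1.png",np.clip(o.astype(float)*1.5,0,255).astype(np.uint8))
E
```

```text
t 10.3 pos [0.5389 0.3733 0.1552] yaw_y 1.594025330439486 tilt [ 0.0005 -0.0016] F [-0.0915 -0.3074  0.1758] M [-0.0052  0.0171  0.0071] w 0.997 gf 0.0 q [-0.845   0.3509  0.254   1.4904 -0.0878  1.3122  1.0107]
dp tool [0.0069 0.0011 0.1487]
twist z -0.001974669560514064
```

View pics/head1.png

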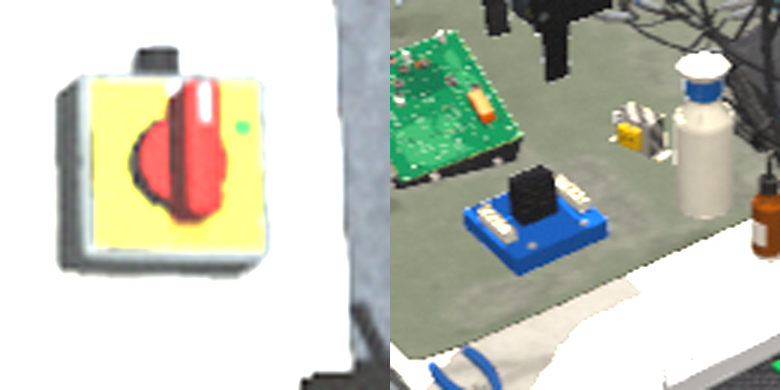

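The handle is now at off, with the stripe up by the white dot at crop (175,85). In the side view the finger tips are at about (557,80) and (497,33). I'll use these to check the tip offset.

Run:
```python
from h import *
T=np.array([.5389,.3733,.1552])
for dz in(0,.02,.028,.035):
    P=[T+[a,b,dz] for b in(-.0435,-.0585,.0435,.0585) for a in (-.0095,.0095)]
    print(dz,((proj("side",P)-[205,95])*3+[391,1]).round().tolist())
```

```text
0 [[546.0, 112.0], [566.0, 105.0], [555.0, 120.0], [575.0, 113.0], [497.0, 70.0], [516.0, 63.0], [489.0, 63.0], [508.0, 56.0]]
0.02 [[545.0, 92.0], [564.0, 85.0], [554.0, 99.0], [573.0, 92.0], [495.0, 50.0], [514.0, 43.0], [487.0, 43.0], [505.0, 37.0]]
0.028 [[544.0, 84.0], [563.0, 77.0], [553.0, 91.0], [572.0, 84.0], [494.0, 42.0], [513.0, 35.0], [486.0, 35.0], [505.0, 29.0]]
0.035 [[543.0, 76.0], [563.0, 70.0], [552.0, 84.0], [572.0, 77.0], [493.0, 35.0], [512.0, 28.0], [485.0, 28.0], [504.0, 22.0]]
```

Emit:
apply_moves(dp=[[0.007, 0.001, 0.01], [0, 0, 0.04], [0, 0, 0.04], [0, 0, 0.03], [0, 0, 0.02], [0, 0, 0.009], [0, 0, 0]], twist=[[0, 0, 0], [0, 0, 0], [0, 0, 0], [0, 0, 0], [0, 0, 0], [0, 0, 0], [0, 0, 0]], fingers=[0, 0, 0, 0, 0, 0, 0])

```text
time: 11.1
position: [0.5295, 0.3758, 0.0047]
tool_rot: [0.04, -3.139, 0.003]
ft_force: [0.2, -1.1, -0.5]
grip_width: 1.004
grip_force: 0.0
```

Emit:
apply_moves(dp=[[0, 0, 0], [0, 0, 0], [0, 0, 0], [0, 0, 0], [0, 0, 0], [0, 0, 0], [0, 0, 0], [0, 0, 0]], twist=[[0, 0, 0], [0, 0, 0], [0, 0, 0], [0, 0, 0], [0, 0, 0], [0, 0, 0], [0, 0, 0], [0, 0, 0]], fingers=[1, 1, 1, 1, 1, 1, 1, 1], newtons=40)

```text
time: 11.9
position: [0.5307, 0.3769, 0.0061]
tool_rot: [-0.041, 3.141, 0.0]
ft_force: [-0.6, 0.1, -0.1]
grip_width: 0.358
grip_force: 0.0
```

```bash
python3 g.py .532 .374 .0055 1.596
```

```text
t 11.9 pos [0.5307 0.3769 0.0061] yaw_y 1.5970004729809315 tilt [0. 0.] F [-0.587   0.06   -0.0508] M [ 0.0134 -0.0324  0.0036] w 0.358 gf 0.0 q [-0.8395  0.4661  0.2308  1.6483 -0.1194  1.041   1.025 ]
dp tool [-0.0012 -0.003   0.0006]
twist z 0.0010004729809314217
```

Emit:
apply_moves(dp=[[0, 0, 0], [0, 0, 0], [0, 0, 0], [0, 0, 0]], twist=[[0, 0, 0], [0, 0, 0], [0, 0, 0], [0, 0, 0]], fingers=[1, 1, 1, 1])

```text
time: 12.3
position: [0.5307, 0.3766, 0.0061]
tool_rot: [0.041, -3.141, 0.001]
ft_force: [-0.7, -1.1, 1.1]
grip_width: 0.272
grip_force: 40.0
```

Emit:
apply_moves(dp=[[0, 0, -0.03], [0, 0, -0.04], [0, 0, -0.04], [0, 0, 0], [0, 0, 0]], twist=[[0, 0, 0], [0, 0, 0], [0, 0, 0], [0, 0, 0], [0, 0, 0]], fingers=[1, 1, 1, 1, 1])

```text
time: 12.8
position: [0.5309, 0.3775, 0.1168]
tool_rot: [-0.041, 3.14, 0.002]
ft_force: [-0.8, 0.6, -2.2]
grip_width: 0.266
grip_force: 40.0
```

```bash
python3 g.py
python3 - <<'E'
from bench import get_image
import cv2,numpy as np
t=get_image("top");s=get_image("side")
c=lambda im,x,y,w:cv2.resize(im[y:y+w,x:x+w,::-1],(400,400),interpolation=cv2.INTER_CUBIC)
o=np.hstack([c(t,160,145,100),c(s,210,90,100)])
cv2.imwrite("pics/lift.png",np.clip(o.astype(float)*1.5,0,255).astype(np.uint8))
E
```

```text
t 12.8 pos [0.5309 0.3775 0.1168] yaw_y 1.597212969256543 tilt [0.0011 0.0015] F [-0.8456  0.6017 -2.1639] M [-0.0292  0.0504  0.0143] w 0.266 gf 40.0 q [-0.8525  0.3647  0.2464  1.5502 -0.0928  1.2364  1.0059]
```

View pics/lift.png

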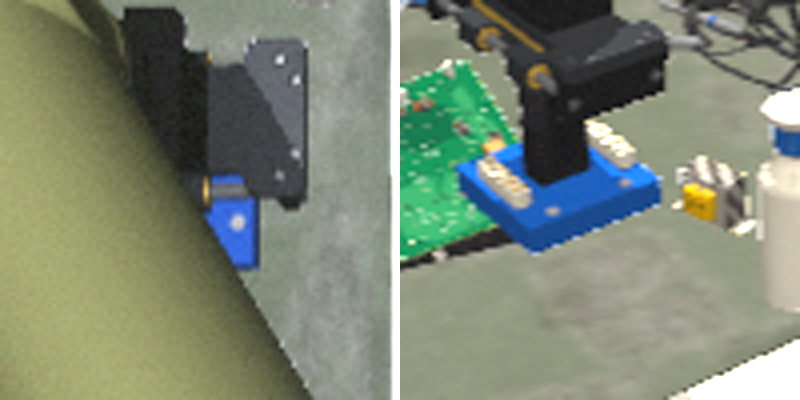

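The head is lifted and level. In the side crop its plate-top corners are at about (458,172), (533,230) and (662,183).

Run:
```python
from h import *
f=lambda u,v:(210+(u-400+.5)/4-.5,90+(v+.5)/4-.5)
ob=[(*f(458,172),(-.05,.048,.02)),(*f(533,230),(-.05,-.048,.02)),(*f(662,183),(.05,-.048,.02)),(*f(533,253),(-.05,-.048,0)),(*f(662,205),(.05,-.048,0))]
Rz=R.from_euler("z",.026).as_matrix()
res=lambda p:np.concatenate([proj("side",Rz@np.array(L)+[p[0],p[1],p[2] if len(p)>2 else .113])[0]-(u,v) for u,v,L in ob])
for x0 in([.53,.377],[.53,.377,.113]):
    s=least_squares(res,x0); print(s.x.round(4),s.fun.round(1))
```

```text
[0.5277 0.3687] [-0.3 -1.2 -0.6  0.4  0.2 -0.8  0.1  1.2  0.6  0.2]
[0.5423 0.3976 0.092 ] [ 0.5 -0.9 -0.3  0.3 -0.5 -0.5  0.4  0.9 -0.1  0.2]
```

Emit:
apply_moves(dp=[[-0.002, -0.02, 0], [-0.002, -0.04, 0], [-0.002, -0.04, 0], [-0.002, -0.04, 0], [-0.003, -0.04, 0], [0, -0.04, 0], [0, -0.04, 0], [0, -0.04, 0], [0, -0.03, 0], [0, -0.02, 0]], twist=[[0, 0, 0.019], [0, 0, 0], [0, 0, 0], [0, 0, 0], [0, 0, 0], [0, 0, 0], [0, 0, 0], [0, 0, 0], [0, 0, 0], [0, 0, 0]], fingers=[1, 1, 1, 1, 1, 1, 1, 1, 1, 1])

```text
time: 13.9
position: [0.5429, 0.0222, 0.1147]
tool_rot: [0.003, -3.139, 0.003]
ft_force: [0.1, 0.3, -2.8]
grip_width: 0.267
grip_force: 40.0
```

Emit:
apply_moves(dp=[[0, -0.007, 0], [0, 0, 0], [0, 0, 0], [0, 0, 0]], twist=[[0, 0, 0], [0, 0, 0], [0, 0, 0], [0, 0, 0]], fingers=[1, 1, 1, 1])

```text
time: 14.3
position: [0.5444, 0.0219, 0.1158]
tool_rot: [0.015, -3.141, -0.001]
ft_force: [-0.6, -1.4, -2.7]
grip_width: 0.274
grip_force: 40.0
```

```bash
python3 g.py .542 .0205 .0796 1.578
python3 - <<'E'
from bench import get_image
import cv2,numpy as np
t=get_image("top");s=get_image("side")
c=lambda im,x,y,w:cv2.resize(im[y:y+w,x:x+w,::-1],(400,400),interpolation=cv2.INTER_CUBIC)
o=np.hstack([c(t,316,140,100),c(s,283,160,100)])
cv2.imwrite("pics/fix1.png",np.clip(o.astype(float)*1.5,0,255).astype(np.uint8))
E
```

```text
t 14.3 pos [0.5444 0.0219 0.1158] yaw_y 1.580529750938093 tilt [-0.0006  0.0005] F [-0.6181 -1.4036 -2.6905] M [0.0489 0.0197 0.0146] w 0.274 gf 40.0 q [-0.4975  0.1507  0.4484  1.8229 -0.0709  1.1841  1.5538]
dp tool [ 0.0024 -0.0014  0.0362]
twist z 0.002529750938092823
```

View pics/fix1.png

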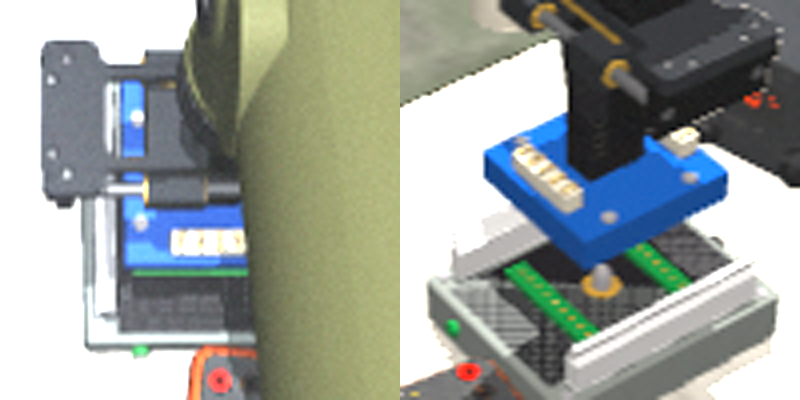

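The head is above the fixture. In the side crop its plate-top corners are at (485,158), (583,248) and (727,175); in the top crop the near-left corner is at (122,266). I'll fit these against the fixture. That was the last allowed view.

Run:
```python
from h import *
f=lambda u,v:("side",283+(u-400+.5)/4-.5,160+(v+.5)/4-.5)
g=lambda u,v:("top",316+(u+.5)/4-.5,140+(v+.5)/4-.5)
S=[(*f(485,158),(-.05,.048,.02)),(*f(583,247),(-.05,-.048,.02)),(*f(727,175),(.05,-.048,.02)),(*f(583,268),(-.05,-.048,0)),(*f(727,194),(.05,-.048,0)),(*f(486,175),(-.05,.048,0))]
T=[(*g(122,266),(-.05,.048,.02)),(*g(122,82),(.05,.048,.02))]
Rz=R.from_euler("z",.0095).as_matrix()
for nm,ob in(("side",S),("top",T),("both",S+T)):
    res=lambda p:np.concatenate([proj(n,Rz@np.array(L)+[p[0],p[1],.1122 if len(p)<3 else p[2]])[0]-(u,v) for n,u,v,L in ob])
    for x0 in ([.54,.02],[.54,.02,.112]):
        if nm=="top" and len(x0)>2: continue
        s=least_squares(res,x0); print(nm,s.x.round(4),s.fun.round(1))
```

```text
side [0.5433 0.019 ] [-1.  -1.9  0.4 -0.8  0.8 -0.7  0.3  0.9  0.3  1.5 -1.   0.8]
side [0.5582 0.0383 0.091 ] [-0.2 -1.4  0.5 -1.1 -0.1 -0.4  0.4  0.5 -0.6  1.5 -0.2  1. ]
top [0.5449 0.0217] [ 0.4  0.2 -0.4 -0.2]
both [0.5441 0.0202] [-1.  -2.3  0.4 -1.3  0.8 -1.1  0.3  0.5  0.3  1.  -1.   0.4  1.1  0.5
  0.3  0.2]
both [0.5456 0.0218 0.1089] [-0.8 -1.7  0.5 -0.8  0.7 -0.6  0.4  0.9  0.2  1.5 -0.9  0.9  0.2  0.1
 -0.6 -0.1]
```

Emit:
apply_moves(dp=[[0.0015, -0.0015, 0.005], [0, 0, 0.012], [0, 0, 0.012], [0, 0, 0.01], [0, 0, 0.006], [0, 0, 0.004], [0, 0, 0], [0, 0, 0]], twist=[[0, 0, 0.002], [0, 0, 0], [0, 0, 0], [0, 0, 0], [0, 0, 0], [0, 0, 0], [0, 0, 0], [0, 0, 0]], fingers=[1, 1, 1, 1, 1, 1, 1, 1])

```text
time: 15.2
position: [0.5435, 0.0186, 0.0674]
tool_rot: [-0.008, 3.141, 0.0]
ft_force: [0.3, 0.2, -2.3]
grip_width: 0.272
grip_force: 40.0
```

```bash
python3 g.py
```

```text
t 15.2 pos [0.5435 0.0186 0.0674] yaw_y 1.5760091140051584 tilt [0.0006 0.0001] F [ 0.3161  0.2007 -2.3012] M [0.0479 0.0209 0.0834] w 0.272 gf 40.0 q [-0.4856  0.1977  0.4476  1.8777 -0.0962  1.0866  1.5752]
```

Emit:
apply_moves(dp=[[0, 0, 0.004], [0, 0, 0.004], [0, 0, 0.003], [0, 0, 0]], twist=[[0, 0, 0], [0, 0, 0], [0, 0, 0], [0, 0, 0]], fingers=[1, 1, 1, 1])

```text
time: 15.6
position: [0.5426, 0.0185, 0.0555]
tool_rot: [0.008, -3.141, 0.0]
ft_force: [-0.2, -0.0, -2.5]
grip_width: 0.266
grip_force: 40.0
```

```bash
python3 g.py
```

```text
t 15.6 pos [0.5426 0.0185 0.0555] yaw_y 1.5759832683721775 tilt [-0.0011 -0.0002] F [-0.2393 -0.0195 -2.5437] M [-0.0527 -0.0105 -0.0559] w 0.266 gf 40.0 q [-0.4829  0.2112  0.4461  1.8892 -0.1035  1.0647  1.5809]
```

Emit:
apply_moves(dp=[[0, 0, 0.003], [0, 0, 0.002], [0, 0, 0], [0, 0, 0]], twist=[[0, 0, 0], [0, 0, 0], [0, 0, 0], [0, 0, 0]], fingers=[1, 1, 1, 1])

```text
time: 16.0
position: [0.5431, 0.0186, 0.0511]
tool_rot: [0.008, -3.141, -0.0]
ft_force: [-0.7, 1.2, -1.9]
grip_width: 0.271
grip_force: 40.0
```

```bash
python3 g.py
```

```text
t 16.0 pos [0.5431 0.0186 0.0511] yaw_y 1.5760306229077372 tilt [-0.0001  0.0001] F [-0.722   1.1611 -1.8849] M [0.0934 0.0693 0.0395] w 0.271 gf 40.0 q [-0.4817  0.2168  0.4454  1.893  -0.1068  1.055   1.5835]
```

Emit:
apply_moves(dp=[[0, 0, 0.002], [0, 0, 0.002], [0, 0, 0], [0, 0, 0]], twist=[[0, 0, 0], [0, 0, 0], [0, 0, 0], [0, 0, 0]], fingers=[1, 1, 1, 1])

```text
time: 16.4
position: [0.5435, 0.0187, 0.0478]
tool_rot: [-0.008, 3.141, 0.001]
ft_force: [-1.5, 1.0, 3.2]
grip_width: 0.271
grip_force: 40.0
```

```bash
python3 g.py
```

```text
t 16.4 pos [0.5435 0.0187 0.0478] yaw_y 1.5760840521602304 tilt [0.0007 0.0004] F [-1.4804  0.9843  3.2288] M [ 0.0894  0.3363 -0.0103] w 0.271 gf 40.0 q [-0.4807  0.221   0.4449  1.8957 -0.1095  1.0476  1.5856]
```

Emit:
apply_moves(dp=[[0, 0, 0.002], [0, 0, 0.002], [0, 0, 0.001], [0, 0, 0], [0, 0, 0]], twist=[[0, 0, 0], [0, 0, 0], [0, 0, 0], [0, 0, 0], [0, 0, 0]], fingers=[1, 1, 1, 1, 1])

```text
time: 16.9
position: [0.5436, 0.0187, 0.0436]
tool_rot: [-0.008, 3.141, 0.001]
ft_force: [-3.4, -0.3, 10.5]
grip_width: 0.27
grip_force: 40.0
```

```bash
python3 g.py
```

```text
t 16.9 pos [0.5436 0.0187 0.0436] yaw_y 1.57605497440421 tilt [0.0008 0.0007] F [-3.3891 -0.3319 10.5334] M [ 0.0355  0.9567 -0.0203] w 0.27 gf 40.0 q [-0.4793  0.2263  0.4442  1.8992 -0.1129  1.0393  1.5884]
```

Emit:
apply_moves(dp=[[0.001, 0, 0.001], [0, 0, 0.001], [0, 0, 0.001], [0, 0, 0], [0, 0, 0]], twist=[[0, 0, 0], [0, 0, 0], [0, 0, 0], [0, 0, 0], [0, 0, 0]], fingers=[1, 1, 1, 1, 1])

```text
time: 17.4
position: [0.5437, 0.0188, 0.0435]
tool_rot: [-0.008, 3.139, 0.003]
ft_force: [-9.9, 0.5, 26.9]
grip_width: 0.27
grip_force: 40.0
```

```bash
python3 g.py
```

```text
t 17.4 pos [0.5437 0.0188 0.0435] yaw_y 1.5760428845598646 tilt [0.0025 0.0018] F [-9.926   0.4535 26.9262] M [-0.1271  2.2702 -0.0236] w 0.27 gf 40.0 q [-0.4791  0.2251  0.4443  1.9009 -0.1136  1.037   1.5892]
```

The descent hit a hard stop at underside z ≈ 0.040, which is deck level. The head could only get there over the pin. I'll ease the push slightly, settle and hand in.

Emit:
apply_moves(dp=[[0, 0, -0.001], [0, 0, 0], [0, 0, 0], [0, 0, 0], [0, 0, 0]], twist=[[0, 0, 0], [0, 0, 0], [0, 0, 0], [0, 0, 0], [0, 0, 0]], fingers=[1, 1, 1, 1, 1])

```text
time: 17.9
position: [0.5437, 0.0188, 0.0435]
tool_rot: [-0.008, 3.139, 0.002]
ft_force: [-6.5, 1.4, 20.9]
grip_width: 0.273
grip_force: 40.0
```

```bash
python3 g.py
```

```text
t 17.9 pos [0.5437 0.0188 0.0435] yaw_y 1.5760585774654037 tilt [0.0027 0.0014] F [-6.4909  1.3817 20.9346] M [-0.1785  1.6596  0.0135] w 0.273 gf 40.0 q [-0.4794  0.2249  0.4443  1.901  -0.1131  1.0369  1.5886]
```

```bash
python3 -c "
from bench import ctrl
print(ctrl.close_job())"
```

```text
the job is handed in; nothing more can be done
None
```

I handed the job in at about 18 s: the isolator is turned to off, and the blue head is on the pin, pressed to deck level with about 21 N and still gripped at 40 N. The interface gave no verdict. The final seating rests on the height and force readings, because the 10 picture views were used up before the last lowering.

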